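# Ready the steam oven: seat the tank cap and open the door

## Task

The small steam oven's water tank has just been filled: press the raised blue tank cap on top of the oven down until it is fully home. Then take the oven door by its handle, swing it wide open, about square to the oven's front, and leave it standing open for loading, without disturbing the other things on the worktop.

Things in the scene. Friction and masses are not known exactly. Their poses are not given: they have to be found in the camera images.
- steam_oven: compact white steam oven fixed on the worktop, 190 deep (x) x 270 wide (y) x 200 high mm. Origin: centre of its underside; z up; its front faces -x, glass door on the left (+y) 200 mm of it, black control panel on the right (-y) 66 mm. Front of the body at x = -95 mm; the shut door stands 18 mm in front of that. Position and heading vary.
- oven_door (a joint): hinge of the oven door about a vertical axis at the door's left edge (oven frame x = -95, y = +135 mm): 0 = shut, grows as the free edge swings out to the oven's -x, 1.57 = square to the front, stop at 1.75 rad. It may start slightly ajar. It has light friction and stays where it is left.
- door_hinge (a point): point on the door's vertical hinge axis, 194 mm above the worktop; its axes turn with the door: z up, -x outward normal of the door's outside, -y from the hinge along the door to its free edge (door 198 mm wide, 18 mm thick)
- door_handle (a point): vertical round steel bar handle, 12 mm in diameter, 122 mm long, 38 mm out from the door's outer face (32 mm clear behind it), on two 8 mm posts, the upper one 62 mm below the bar's top: the free top end can be gripped from above. This point: centre of the bar's top end, 192 mm above the worktop, at (-56, -178) mm from point door_hinge in the door's axes; axes as door_hinge
- tank_cap (a joint): press-in travel of the water-tank cap, straight down: about 0 to 0.004 m at the start (raised), 0.014 m = fully home. Takes about 4 to 5 N to push; stays where it is left.
- cap_top (a point): centre of the flat top of the round blue tank cap (64 mm in diameter, 16 mm thick, z up) on top of the oven, at (-35, -20) mm from the oven's origin in the oven's axes; 218 mm above the worktop when the cap is home, up to 232 mm when raised
- serving_bowl: bystander: cream bowl, 255 mm across, 105 high; origin at the centre of its underside
- green_mug: bystander: green mug, 86 x 125 x 96 mm; origin under its centre
- pepper_mill: bystander: wooden pepper mill, 58 mm across, 160 high; origin under its centre
- jam_jar: bystander: jar of red jam with a white lid, 64 mm across, 96 high; origin under its centre
- salt_shaker: bystander: glass salt shaker, 44 mm across, 90 high; origin under its centre

How it is judged (in metres and radians):
On the way, in this order (a step that is already met when the one before it is completed fails the run):
1. the tank cap is pressed home (within 2 mm) while the door is still shut or barely ajar (less than 0.25 rad) (value of joint tank_cap above 0.012 m and value of joint oven_door below 0.25 rad), for 0.1 s.
2. the door is swung past 0.3 rad with the gripper at its handle (TCP within 80 mm of the bar's top end) (value of joint oven_door above 0.3 rad and distance between the grasp point and door_handle below 0.08 m), for 0.1 s.
At the end, for the whole second after the job is handed in: The door stands still, open by at least 1.2 rad (about 70 degrees), and the tank cap is within 2 mm of fully home (value of joint oven_door above 1.2 rad and velocity of joint oven_door between -0.05 and 0.05 rad/s and value of joint tank_cap above 0.012 m); the robot touches nothing.
It fails at once if a thing on the worktop (bowl, mug, pepper mill, jam jar or salt shaker) is moved more than 30 mm (distance of any of serving_bowl, green_mug, pepper_mill, jam_jar, salt_shaker from where it was at the start of the episode above 0.03 m).
It also fails if it takes over 48 s, if anything falls off the work surface, if the arm or the gripper's body presses on something with over 40 N, if the wrist force passes 120 N, or if a joint passes its speed limit or range.

## Robot

A 6-joint arm with a two-finger parallel gripper is mounted at the origin on a cart in front of the work surface, level with it; the furniture and walls round the work are solid. World frame = base frame: x ahead of the robot, y to its left, z up, the work surface at z = 0. Lengths are in mm, angles in rad, forces in N, time in s.
With the tool pointing down it reaches from about 275 to 1000 mm from the base axis. Payload 8.4 kg.
Tool frame: the origin (TCP) lies between the finger pads, 19 mm behind the fingertips; this is the grasp point; z points along the fingers, y is the line along which they close (so a half turn about z gives the same grasp; the last joint's range is limited). The gripper opens to 85 mm and grips with 20 to 120 N. Pads are 22 mm wide; open, the fingers measure 114 mm over their backs; the gripper's body (76 mm by 85 mm) begins 54 mm behind the grasp point. The pads swing forward as they close: fully open they stand 13 mm farther back than shut.
Start: joints at [1.316, 0.353, 1.633, -0, 1.155, -0.002], TCP at [156.321, 605.138, 249.981] pointing down, gripper open.
Joint ranges: [-2.63, 2.63], [-0.92, 2.1], [0.06, 2.66], [-1.3, 4.44], [0, 2.69], [-3.02, 3.02]. Speed limits (rad/s): [2.22, 2.22, 2.79, 3.14, 3.14, 3.14].

## Interface

Orientations are given as [roll, pitch, yaw] about the fixed x, y, z axes, in that order (R = Rz(yaw) Ry(pitch) Rx(roll)).
In Python, from rig import r, cams gives the robot as it stands. The module is installed in compiled form; this text tells all that it offers.
- The arm moves only by the tool send_rows, never from a script. Its argument "targets" is one flat list of numbers, 7 for each row, row after row: the shift along the tool's x, y, z in m, then the turn, a rotation vector about the tool's x, y, z in rad, then the opening, from -1 (shut) to 1 (fully open). In form: [tx, ty, tz, wx, wy, wz, fingers, tx, ty, tz, wx, wy, wz, fingers, ...]. A call has 1 to 12 rows; each row is the pose to reach, as a shift and turn from the pose commanded when the call began, along the tool's axes at that moment; what a row does not reach only later rows make up. A row lasts 1/12 s, in which the tool goes at most 41.7 mm and 7.16 degrees, less where a joint would pass 70% of its speed; a pose out of reach is approached as far as the arm can. A call with a gripper value outside its range is refused whole. The fingers move at their own pace and stop on an object; "grip_force" is the grip in N (left out, the last holds). Time passes only in rows, so rows that repeat a pose let the fingers close. It gives the time, the measured TCP pose, the force, the opening and the grip force at its end, in the units of the state.
- r.sense(): the state, without advancing time (a new reading comes with each control period).
- cams.grab_frame(name): name is "side" or "top" or "wrist"; returns a dict with "color" (480x640x3 uint8, blue, green, red), "fx", "fy", "cx", "cy" (pixels), "k1" (the pictures are not rectified: a ray, as slopes to the right and down, at radius r is drawn at 1 + k1 r^2 times it, then the intrinsics apply), "xyz" and "attitude" of the camera in the world. Camera axes: x right, y down, z forward; pixel columns grow to the right and rows downward; lengths in mm; the calibration is good to about 2 mm. A picture is of the moment at which its call begins. There is no depth.
- r.sign_off(): hands the job in; it is judged then, once.
The state is a dict: "clock": time; "qpos": joint angles; "qvel": joint speeds; "joint_efforts": joint torques, N m; "eef_pos": TCP position; "tcp_rot": TCP orientation; "contact_force": force on the tool from outside, world axes, zero at the start; "wrist_torque": the same for the moment, N m; "opening": opening from 0.0 (shut) to 1.0 (fully open); "grasp_force": force on a finger pad.
Only numpy, scipy, OpenCV 4.12 (cv2) and the standard library are available. Lean on these libraries where they do the work, as an engineer would, in place of code of your own. Each camera call takes 0.05 s, during which the arm holds its last target. There are 200 camera calls.

## Working session

There is one attempt and no reset: what is moved stays moved. The work goes in short steps, Python scripts to look and compute and a tool call to move; the robot and the scene stay as the last step left them, time stands still between calls to the robot, and variables do not carry over. Pictures are saved under pics/ and viewed, at most 10 in all, crops included, and the job is handed in when it is done.

Besides the shell and the picture viewer there is one more tool, called after "Emit:" in YAML: its name, and indented under it one key for each argument. send_rows: Moves the arm, as the interface text tells. Its arguments: {"type":"object","properties":{"targets":{"type":"array"},"grip_force":{"type":"number"}},"required":["targets"]}

```bash
mkdir -p pics; cat > h.py <<'E'
import numpy as np, cv2
from scipy.spatial.transform import Rotation as R
def rot(f): 
    a=np.array(f["attitude"]); 
    return R.from_euler('xyz',a).as_matrix() if a.size==3 else (R.from_quat(a).as_matrix() if a.size==4 else a)
def ray(f,u,v):
    K=np.array([[f["fx"],0,f["cx"]],[0,f["fy"],f["cy"]],[0,0,1.]])
    p=cv2.undistortPoints(np.array([[[u,v]]],float),K,np.array([f["k1"],0,0,0.]))[0,0]
    return np.array(f["xyz"],float),rot(f)@np.array([p[0],p[1],1.])
def onz(f,u,v,z):
    o,d=ray(f,u,v); return o+d*(z-o[2])/d[2]
def proj(f,P):
    p=rot(f).T@(np.array(P,float)-np.array(f["xyz"],float)); s=p[:2]/p[2]; s=s*(1+f["k1"]*(s@s))
    return np.array([f["fx"]*s[0]+f["cx"],f["fy"]*s[1]+f["cy"]])
E
python3 - <<'E'
from rig import r,cams
import cv2
print(r.sense())
for n in ("side","top"):
    f=cams.grab_frame(n); cv2.imwrite(f"pics/{n}0.png",f["color"]); print({k:v for k,v in f.items() if k!="color"})
E
```

```text
{'clock': 0.0, 'qpos': array([ 1.31562974e+00,  3.53682761e-01,  1.63417597e+00, -1.64154514e-05,
        1.15516161e+00, -2.41616073e-03]), 'qvel': array([ 2.24135847e-03,  1.56922933e-05,  1.70609814e-03,  1.92820903e-03,
       -7.26423681e-04,  9.05485194e-05]), 'joint_efforts': array([ 2.14698433e-03, -6.05237174e+01, -3.42072415e+01,  1.76456401e-04,
        9.32503841e-03, -4.22856954e-05]), 'eef_pos': array([156.18996532, 604.69045295, 249.22213445]), 'tcp_rot': array([-3.14016493e+00,  1.15588032e-05,  2.88884887e+00]), 'contact_force': array([ 0.37970769, -0.76844862, -0.46746946]), 'wrist_torque': array([0.01749059, 0.05198885, 0.01617442]), 'grasp_force': 0.0, 'opening': 0.9995831117781436}
{'fx': 475.84132016770485, 'fy': 475.84132016770485, 'cx': 320.4440674031724, 'cy': 235.6916986495887, 'k1': -0.0928844920266257, 'xyz': array([ 309.0851416 , 1025.99320636,  995.29616347]), 'attitude': array([-2.26888664, -0.01128589, -2.96491168])}
{'fx': 466.2691697416872, 'fy': 466.2691697416872, 'cx': 318.46677614008934, 'cy': 240.0712871565402, 'k1': -0.05352434008815193, 'xyz': array([ 143.60958978,  -19.16714085, 1196.25550431]), 'attitude': array([-2.80699389e+00, -9.93804987e-04, -1.43963086e+00])}
```

View pics/side0.png

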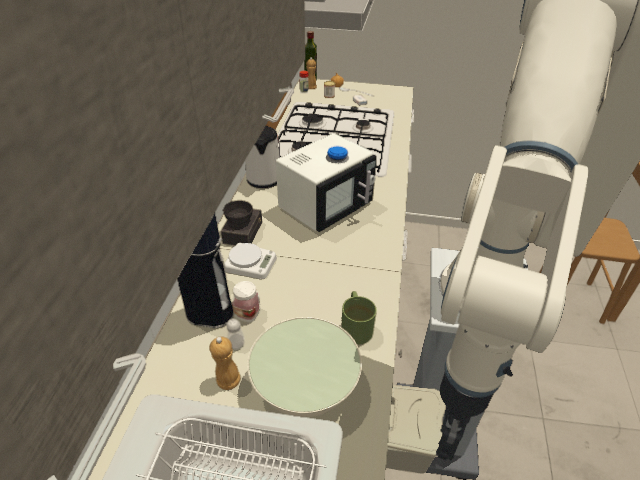

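View pics/top0.png

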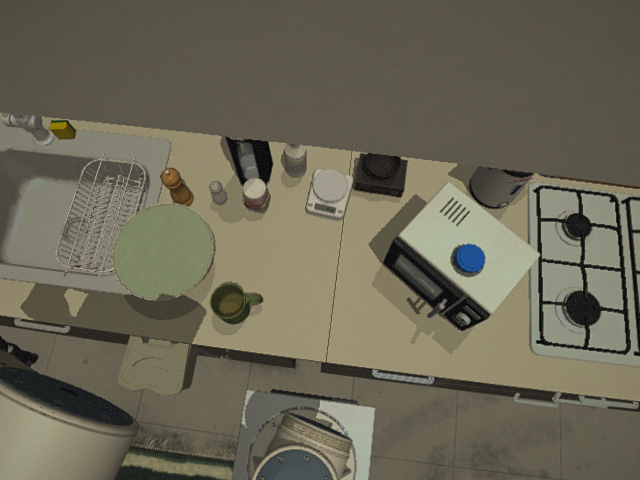

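The top view shows the oven with its blue cap at (470,258), top corners at about (447,187) and (538,256), and the handle near (425,303). The side view shows the cap at (338,153) and the handle at (370,185). Next I'll enlarge both.

```bash
python3 - <<'E'
from h import *; from rig import cams
F={n:cams.grab_frame(n) for n in("top","side")}
import pickle; pickle.dump(F,open("F0.pkl","wb"))
P=[]
for n,f in F.items():
    hsv=cv2.cvtColor(f["color"],cv2.COLOR_BGR2HSV); m=cv2.inRange(hsv,(100,150,60),(125,255,255))
    c=max(cv2.findContours(m,0,2)[0],key=cv2.contourArea); e=cv2.fitEllipse(c); print(n,e,cv2.boundingRect(c))
    for z in(218,225,232): print(z,onz(f,*e[0],z).round(1))
f=F["top"]
for uv in((447,187),(538,256)): print(onz(f,*uv,200).round(1))
a=cv2.resize(f["color"][175:345,370:550],None,fx=3.3,fy=3.3,interpolation=2)
b=cv2.resize(F["side"]["color"][120:240,265:390],None,fx=4.8,fy=4.8,interpolation=2)
cv2.imwrite("pics/a.png",a);cv2.imwrite("pics/b.png",b);print(a.shape,b.shape)
E
```

```text
top ((469.685546875, 257.8606872558594), (26.25994300842285, 28.77396011352539), 124.15220642089844) (456, 244, 29, 28)
218 [ 483.5 -311.7  218. ]
225 [ 481.  -309.6  225. ]
232 [ 478.6 -307.5  232. ]
side ((337.2030029296875, 152.48678588867188), (11.965662956237793, 18.995332717895508), 91.0780029296875) (328, 147, 19, 12)
218 [ 483.6 -308.8  218. ]
225 [ 482.  -296.8  225. ]
232 [ 480.4 -284.8  232. ]
[ 658.9 -259.2  200. ]
[ 514.5 -472.6  200. ]
(561, 594, 3) (576, 600, 3)
```

View pics/a.png

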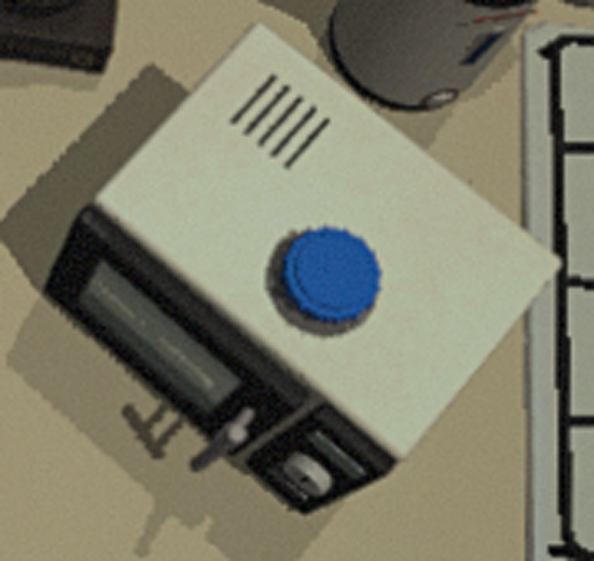

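View pics/b.png

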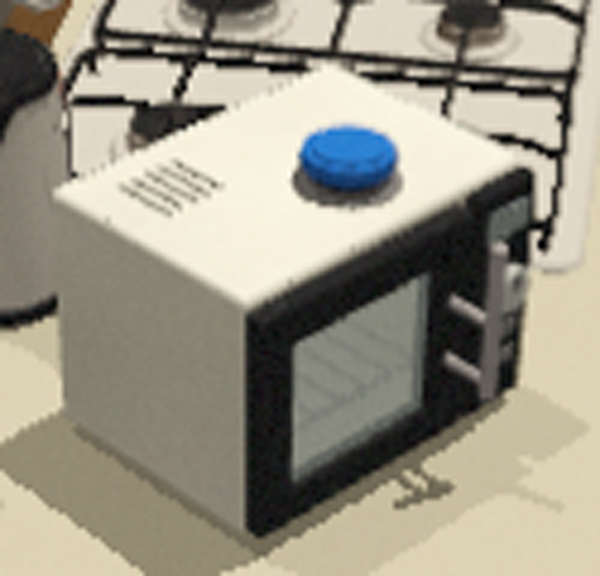

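The crops show the four top corners clearly. The handle's top end is at about (245,415) in crop a and (500,245) in crop b, and the door is near shut. I'll fit the oven pose now.

```bash
python3 - <<'E'
from h import *; import pickle; from scipy.optimize import least_squares
F=pickle.load(open("F0.pkl","rb"))
A=np.array([[95,135],[95,-135],[-95,-135],[-95,135]],float)
ua=np.array([[260,25],[560,265],[402,460],[98,200]])/3.3+[370,175]-.35
ub=np.array([[55,192],[332,65],[530,167],[245,305]])/4.8+[265,120]-.4
def W(p,q,z):
    c,s=np.cos(p[2]),np.sin(p[2]); return np.array([p[0]+c*q[0]-s*q[1],p[1]+s*q[0]+c*q[1],z])
for sel in("t","s","ts"):
    def res(p):
        o=[]
        for n,u in(("top",ua),("side",ub)):
            if n[0] in sel: o+=[proj(F[n],W(p,a,200))-x for a,x in zip(A,u)]
        return np.ravel(o)
    s=least_squares(res,[550,-300,-.9]); p=s.x; print(sel,p.round(3),np.abs(s.fun).max().round(2))
    print(" cap",W(p,(-35,-20),225).round(1))
for sel in [0]:
    hu=[("top",np.array([245,415])/3.3+[370,175]-.35),("side",np.array([500,245])/4.8+[265,120]-.4)]
    for n,u in hu:
        h=onz(F[n],*u,192); c,s_=np.cos(p[2]),np.sin(p[2]); d=h[:2]-p[:2]; print(n,h.round(1),"oven",(c*d[0]+s_*d[1]).round(1),(-s_*d[0]+c*d[1]).round(1))
    for a in(0,.05,.1,.15,.2):
        c,s=np.cos(-a),np.sin(-a); q=(-95+c*-56-s*-178,135+s*-56+c*-178); print(a,np.round(q,1),W(p,q,192).round(1),[proj(F[n],W(p,q,192)).round(1) for n in F])
    print(hu)
E
```

```text
t [ 520.658 -315.361   -0.626] 2.36
 cap [ 480.6 -311.1  225. ]
s [ 520.185 -307.92    -0.632] 1.26
 cap [ 480.1 -303.4  225. ]
ts [ 520.719 -314.474   -0.628] 2.74
 cap [ 480.6 -310.1  225. ]
top [ 387.1 -265.5  192. ] oven -136.9 -38.8
side [ 374.8 -261.3  192. ] oven -149.3 -42.6
0 [-151.  -43.] [ 373.3 -260.6  192. ] [array([441.4, 306.3]), array([369.2, 170.8])]
0.05 [-159.8  -40. ] [ 367.9 -253.   192. ] [array([437.8, 308.3]), array([370.7, 172.3])]
0.1 [-168.5  -36.5] [ 362.9 -245.1  192. ] [array([434.1, 310.1]), array([372.1, 173.8])]
0.15 [-177.   -32.6] [ 358.3 -236.9  192. ] [array([430.2, 311.7]), array([373.3, 175.3])]
0.2 [-185.2  -28.3] [ 354.2 -228.6  192. ] [array([426.3, 313.1]), array([374.4, 176.9])]
[('top', array([443.89242424, 300.40757576])), ('side', array([368.76666667, 170.64166667]))]
```

Emit:
send_rows:
  targets: [-0.028,-0.028,-0.006,0,0,0.08,-1,-0.056,-0.056,-0.012,0,0,0.16,-1,-0.084,-0.084,-0.018,0,0,0.24,-1,-0.112,-0.112,-0.024,0,0,0.32,-1,-0.14,-0.14,-0.03,0,0,0.4,-1,-0.168,-0.168,-0.036,0,0,0.48,-1,-0.196,-0.196,-0.042,0,0,0.56,-1,-0.224,-0.224,-0.048,0,0,0.64,-1,-0.252,-0.252,-0.05,0,0,0.72,-1,-0.28,-0.28,-0.05,0,0,0.8,-1,-0.308,-0.308,-0.05,0,0,0.88,-1,-0.336,-0.336,-0.05,0,0,0.96,-1]

```text
clock: 1.2
eef_pos: [398.1, 194.0, 300.2]
tcp_rot: [3.141, -0.0, 1.925]
contact_force: [0.8, -0.0, -0.1]
opening: 0.002
grasp_force: 0.0
```

```bash
cat > to.py <<'E'
import sys
from h import *; from rig import r
s=r.sense(); M=R.from_euler('xyz',s["tcp_rot"])
t=np.array([float(v) for v in sys.argv[1:5]])
d=M.inv().apply(t[:3]-s["eef_pos"]); w=(M.inv()*R.from_euler('xyz',[np.pi,0,t[3]])).as_rotvec()
print(s["clock"],s["eef_pos"].round(1),s["tcp_rot"].round(3),s["qpos"].round(2),s["contact_force"].round(1),s["opening"]); print("shift mm",d.round(1),"turn",w.round(3))
E
python3 to.py 481 -308 300 0.943
```

```text
1.2 [398.1 194.  300.2] [ 3.141 -0.     1.925] [0.45 0.01 1.94 0.   1.19 0.1 ] [ 0.8 -0.  -0.1] 0.0016043552152283118
shift mm [-4.996e+02 -9.640e+01  1.000e-01] turn [ 0.001 -0.     0.982]
```

Emit:
send_rows:
  targets: [-0.04,-0.008,0,0,0,0.08,-1,-0.08,-0.016,0,0,0,0.16,-1,-0.12,-0.024,0,0,0,0.24,-1,-0.16,-0.032,0,0,0,0.32,-1,-0.2,-0.04,0,0,0,0.4,-1,-0.24,-0.048,0,0,0,0.48,-1,-0.28,-0.056,0,0,0,0.56,-1,-0.32,-0.064,0,0,0,0.64,-1,-0.36,-0.07,0,0,0,0.72,-1,-0.4,-0.078,0,0,0,0.8,-1,-0.44,-0.086,0,0,0,0.88,-1,-0.47,-0.091,0,0,0,0.98,-1]

```text
clock: 2.2
eef_pos: [476.9, -279.5, 299.9]
tcp_rot: [3.141, 0.001, 0.944]
contact_force: [0.5, -0.5, -0.2]
opening: 0.0
grasp_force: 0.0
```

```bash
python3 to.py 481 -308 260 0.943
```

```text
2.2 [ 476.9 -279.5  299.9] [3.141e+00 1.000e-03 9.440e-01] [-0.53  0.19  1.73 -0.    1.21  0.09] [ 0.5 -0.5 -0.2] 0.00011089579565016019
shift mm [-20.7  20.   39.9] turn [0.    0.001 0.001]
```

Emit:
send_rows:
  targets: [-0.021,0.02,0.02,0,0,0,-1,-0.021,0.02,0.04,0,0,0,-1,-0.021,0.02,0.045,0,0,0,-1,-0.021,0.02,0.049,0,0,0,-1,-0.021,0.02,0.053,0,0,0,-1,-0.021,0.02,0.056,0,0,0,-1,-0.021,0.02,0.058,0,0,0,-1,-0.021,0.02,0.06,0,0,0,-1,-0.021,0.02,0.061,0,0,0,-1,-0.021,0.02,0.062,0,0,0,-1,-0.021,0.02,0.062,0,0,0,-1]

```text
clock: 3.12
eef_pos: [481.4, -304.7, 238.2]
tcp_rot: [3.141, -0.0, 0.949]
contact_force: [-1.2, 1.6, 2.9]
opening: -0.001
grasp_force: 1.0
```

Emit:
send_rows:
  targets: [0,0,0.001,0,0,0,-1,0,0,0.001,0,0,0,-1,0,0,0.002,0,0,0,-1,0,0,0.002,0,0,0,-1]

```text
clock: 3.45
eef_pos: [481.5, -305.0, 236.7]
tcp_rot: [3.141, -0.0, 0.949]
contact_force: [-2.0, 4.0, 8.1]
opening: 0.002
grasp_force: 4.4
```

Emit:
send_rows:
  targets: [0,0,0.001,0,0,0,-1,0,0,0.001,0,0,0,-1,0,0,0.002,0,0,0,-1,0,0,0.002,0,0,0,-1]

```text
clock: 3.78
eef_pos: [481.5, -305.1, 236.5]
tcp_rot: [3.14, -0.0, 0.949]
contact_force: [-6.7, 7.6, 23.8]
opening: 0.003
grasp_force: 12.2
```

Emit:
send_rows:
  targets: [0,0,-0.03,0,0,0,-1,0,0,-0.065,0,0,0,-0.15,-0.008,-0.035,-0.08,0,0,0,-0.15,-0.018,-0.07,-0.08,0,0,0,-0.15,-0.027,-0.105,-0.08,0,0,0,-0.15,-0.027,-0.113,-0.08,0,0,0,-0.15,-0.027,-0.113,-0.08,0,0,0,-0.15,-0.027,-0.113,-0.08,0,0,0,-0.15]

```text
clock: 4.45
eef_pos: [374.0, -261.6, 314.4]
tcp_rot: [3.14, 0.0, 0.948]
contact_force: [0.2, 0.8, 0.8]
opening: 0.425
grasp_force: 0.0
```

```bash
python3 - <<'E'
from h import *; from rig import r,cams; import pickle
s=r.sense(); print(s["clock"],s["eef_pos"].round(1),s["tcp_rot"].round(3),s["opening"],s["contact_force"].round(1))
f=cams.grab_frame("wrist"); pickle.dump(f,open("w.pkl","wb")); cv2.imwrite("pics/w.png",f["color"])
print(f["xyz"].round(1),f["attitude"].round(3),[proj(f,P).round(0) for P in((373.3,-260.6,192),(373.3,-260.6,70),(354.2,-228.6,192))])
E
```

```text
4.45 [ 374.  -261.6  314.4] [3.14  0.    0.948] 0.4253819275333915 [0.2 0.8 0.8]
[ 418.4 -200.2  437.4] [ 2.839e+00 -1.000e-03 -6.220e-01] [array([317., 245.]), array([317., 209.]), array([267., 224.])]
```

View pics/w.png

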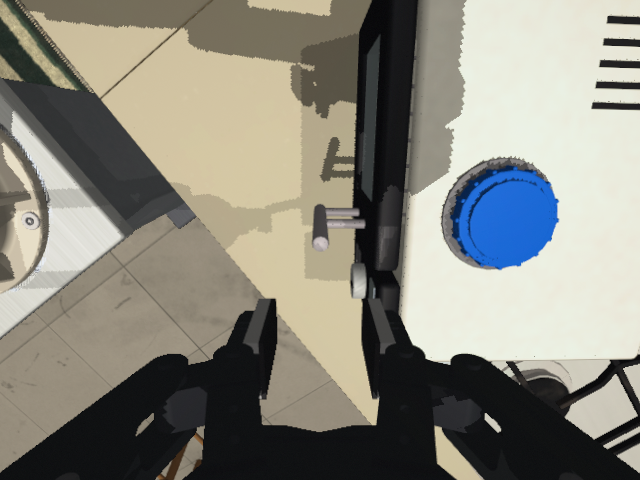

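The bar's top end is at (320,243) and the door is shut with its edge vertical in the image. That is within 3 px of my prediction of (317,245).

```bash
python3 - <<'E'
from h import *; import pickle
f=pickle.load(open("w.pkl","rb")); print(onz(f,320,243,192).round(1))
E
python3 to.py $(python3 -c "
from h import *; import pickle
p=onz(pickle.load(open('w.pkl','rb')),320,243,192);print(p[0],p[1])") 176 0.945
```

```text
[ 376. -261.  192.]
4.5 [ 374.5 -261.8  314.2] [3.14  0.    0.949] [-0.61  0.02  1.9  -0.    1.22  0.01] [ 0.  -0.4  0.1] 0.42344643290882156
shift mm [  1.5   0.4 138.2] turn [0.002 0.    0.004]
```

Emit:
send_rows:
  targets: [0.001,0,0.035,0,0,0,-0.15,0.001,0,0.07,0,0,0,-0.15,0.001,0,0.095,0,0,0,-0.15,0.001,0,0.11,0,0,0,-0.15,0.001,0,0.125,0,0,0,-0.15,0.001,0,0.138,0,0,0,-0.15,0.001,0,0.138,0,0,0,-0.15,0.001,0,0.138,0,0,0,-1,0.001,0,0.138,0,0,0,-1,0.001,0,0.138,0,0,0,-1,0.001,0,0.138,0,0,0,-1]
  grip_force: 40

```text
clock: 5.42
eef_pos: [374.9, -260.5, 176.5]
tcp_rot: [3.14, -0.0, 0.949]
contact_force: [2.1, 0.2, -3.5]
opening: 0.124
grasp_force: 39.1
```

```bash
cat > arc.py <<'E'
import sys
from h import *; from rig import r
# handle grip rotating about the hinge by -a: rows in current tool frame
s=r.sense(); print(s["clock"],s["eef_pos"].round(1),s["tcp_rot"].round(3),s["qpos"].round(2),s["contact_force"].round(1),s["opening"],s["grasp_force"])
p=(520.7,-314.5,-.628); c,n=np.cos(p[2]),np.sin(p[2])
H=np.array([p[0]-95*c-135*n,p[1]-95*n+135*c]); M=R.from_euler('xyz',s["tcp_rot"]); P=s["eef_pos"]
d0=P[:2]-H; print("hinge",H.round(1),"r",np.hypot(*d0).round(1),"door",-(np.arctan2(d0[1],d0[0])-p[2]-np.arctan2(-178,-56))%6.2832)
for a in map(float,sys.argv[1:]):
    Z=R.from_euler('z',-a); q=Z.apply([*d0,0])[:2]+H
    print(a,M.inv().apply([q[0]-P[0],q[1]-P[1],0]).round(1),"wz",(M.inv()*Z*M).as_rotvec().round(3)[2])
E
python3 arc.py $(seq 0.08 0.06 0.75)
```

```text
5.4167 [ 374.9 -260.5  176.5] [ 3.14  -0.     0.949] [-0.61  0.18  2.05  0.    0.9   0.01] [ 2.1  0.2 -3.5] 0.12389094085716623 39.12310481071472
hinge [ 523.1 -149.4] r 185.3 door 6.278077222412392
0.08 [  5.  -13.9  -0. ] wz 0.08
0.14 [  9.5 -24.1  -0. ] wz 0.14
0.2 [ 14.6 -34.   -0. ] wz 0.2
0.26 [ 20.3 -43.5  -0.1] wz 0.26
0.32 [ 26.5 -52.7  -0.1] wz 0.32
0.38 [ 33.3 -61.6  -0.1] wz 0.38
0.44 [ 40.6 -69.9  -0.1] wz 0.44
0.5 [ 48.3 -77.9  -0.1] wz 0.5
0.56 [ 56.6 -85.3  -0.1] wz 0.56
0.62 [ 65.3 -92.3  -0.1] wz 0.62
0.68 [ 74.3 -98.7  -0.1] wz 0.68
0.74 [ 8.380e+01 -1.046e+02 -1.000e-01] wz 0.74
```

Emit:
send_rows:
  targets: [0.002,-0.007,0,0,0,0.04,-1,0.005,-0.014,0,0,0,0.08,-1,0.0095,-0.024,0,0,0,0.14,-1,0.0146,-0.034,0,0,0,0.2,-1,0.0203,-0.0435,0,0,0,0.26,-1,0.0265,-0.0527,0,0,0,0.32,-1,0.0333,-0.0616,0,0,0,0.38,-1,0.0406,-0.07,0,0,0,0.44,-1,0.0483,-0.078,0,0,0,0.5,-1,0.0566,-0.0853,0,0,0,0.56,-1,0.0566,-0.0853,0,0,0,0.56,-1]

```text
clock: 6.33
eef_pos: [339.9, -163.7, 176.6]
tcp_rot: [3.139, -0.005, 0.385]
contact_force: [12.5, 1.2, -16.5]
opening: 0.128
grasp_force: 39.0
```

```bash
python3 arc.py $(seq 0.08 0.08 0.96)
```

```text
6.3333 [ 339.9 -163.7  176.6] [ 3.139 -0.005  0.385] [-0.45  0.06  2.21  0.    0.87  0.73] [ 12.5   1.2 -16.5] 0.12843323740688806 39.004202485084534
hinge [ 523.1 -149.4] r 183.8 door 0.5601667572372449
0.08 [  5.  -13.8  -0. ] wz 0.08
0.16 [ 11.1 -27.2  -0. ] wz 0.16
0.24 [ 18.2 -40.1  -0. ] wz 0.24
0.32 [ 26.4 -52.3  -0. ] wz 0.32
0.4 [ 35.5 -63.8   0. ] wz 0.4
0.48 [ 45.4 -74.6   0. ] wz 0.48
0.56 [ 56.3 -84.6   0.1] wz 0.56
0.64 [ 67.8 -93.6   0.1] wz 0.64
0.72 [ 8.010e+01 -1.018e+02  1.000e-01] wz 0.72
0.8 [  93.  -108.9    0.2] wz 0.8
0.88 [ 106.4 -114.9    0.2] wz 0.88
0.96 [ 120.2 -119.9    0.3] wz 0.96
```

Emit:
send_rows:
  targets: [0.006,-0.0138,0.001,0,0,0.08,-1,0.012,-0.0272,0.001,0,0,0.16,-1,0.019,-0.04,0.001,0,0,0.24,-1,0.027,-0.0523,0.001,0,0,0.32,-1,0.036,-0.0638,0.001,0,0,0.4,-1,0.046,-0.0746,0.001,0,0,0.48,-1,0.057,-0.0846,0.001,0,0,0.56,-1,0.0685,-0.0936,0.001,0,0,0.64,-1,0.0805,-0.1018,0.001,0,0,0.72,-1,0.093,-0.109,0.001,0,0,0.8,-1,0.1065,-0.115,0.001,0,0,0.88,-1,0.1065,-0.115,0.001,0,0,0.88,-1]

```text
clock: 7.33
eef_pos: [396.5, -17.1, 176.5]
tcp_rot: [-3.139, -0.006, -0.495]
contact_force: [5.5, -3.2, 3.6]
opening: 0.128
grasp_force: 41.3
```

```bash
python3 arc.py 0.04 0.08 .12 .16
```

```text
7.3333 [396.5 -17.1 176.5] [-3.139 -0.006 -0.495] [-0.05  0.09  2.17 -0.    0.88  2.02] [ 5.5 -3.2  3.6] 0.1277700612507545 41.29193902015686
hinge [ 523.1 -149.4] r 183.2 door 1.4454090213473636
0.04 [ 2.4 -6.9  0. ] wz 0.04
0.08 [  5.1 -13.8   0.1] wz 0.08
0.12 [  8.  -20.5   0.1] wz 0.12
0.16 [ 11.2 -27.1   0.1] wz 0.16
```

Emit:
send_rows:
  targets: [0.0024,-0.0069,0,0,0,0.04,-1,0.0051,-0.0138,0,0,0,0.08,-1,0.0066,-0.017,0,0,0,0.1,-1,0.0066,-0.017,0,0,0,0.1,-1,0.0066,-0.017,0,0,0,0.1,-1,0.0066,-0.017,0,0,0,0.1,-0.15,0.0066,-0.017,0,0,0,0.1,-0.15,0.0066,-0.017,0,0,0,0.1,-0.15,0.0066,-0.017,0,0,0,0.1,-0.15]

```text
clock: 8.08
eef_pos: [405.9, -6.0, 174.8]
tcp_rot: [3.141, 0.001, -0.591]
contact_force: [-0.5, 0.3, -0.2]
opening: 0.422
grasp_force: 0.0
```

Emit:
send_rows:
  targets: [0,0,-0.02,0,0,0,-0.15,0,0,-0.05,0,0,0,-0.15,0,0,-0.085,0,0,0,-0.15,0,0,-0.12,0,0,0,-0.15,0,0,-0.14,0,0,0,-0.15,0,0,-0.14,0,0,0,-0.15,0,0,-0.14,0,0,0,-0.15]

```text
clock: 8.67
eef_pos: [406.8, -5.9, 315.7]
tcp_rot: [-3.14, -0.002, -0.591]
contact_force: [-0.6, -0.2, -0.3]
opening: 0.425
grasp_force: 0.0
```

```bash
python3 - <<'E'
from h import *; from rig import r,cams
s=r.sense(); print(s["clock"],s["eef_pos"].round(1),s["contact_force"].round(1))
f=cams.grab_frame("side"); cv2.imwrite("pics/e.png",f["color"])
E
```

```text
8.6667 [406.8  -5.9 315.7] [-0.6 -0.2 -0.3]
```

View pics/e.png

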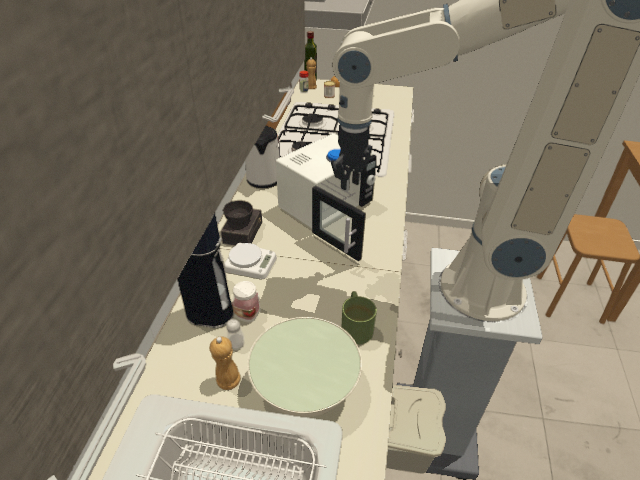

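The door stands open, about square to the front, with its free edge near (362,230). The gripper is clear above it, the cap is lower at (335,155), and the bystanders have not moved.

```bash
python3 -c "
from rig import r
print(r.sign_off())"
```

```text
the job is handed in; nothing more can be done
None
```

I pressed the tank cap down to its stop, then swung the oven door open by its handle to about 1.5 rad. I left it standing with the arm clear and the other things unmoved in the last picture, and handed the job in at about 9 s; no verdict was shown.

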